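Show the orange-banded tube to the camera with an inspection mirror

ROBOT

A 7-joint arm with a two-finger parallel gripper is mounted at the origin on a cart in front of the work surface, level with it; the furniture and walls round the work are solid. World frame = base frame: x ahead of the robot, y to its left, z up, the work surface at z = 0. Lengths are in m, angles in rad, forces in N, time in s.
With the tool pointing down it reaches from about 0.4 to 0.85 m from the base axis. Payload 10.4 kg.
Tool frame: the origin (TCP) lies at the very end of the fingers, on their centre line; the grasp point (between the pads) lies manip.hold_point_z behind it (manip.hold_point_z is the distance from the TCP to the grasp point, in m); z points along the fingers, y is the direction in which the jaws open and shut (so a half turn about z gives the same grasp; the last joint's range is limited). The gripper opens to 85 mm and grips with 20 to 120 N. Pads are 22 mm wide; open, the fingers measure 114 mm over their backs; the gripper's body (76 mm by 85 mm) begins 54 mm behind the grasp point. The pads swing forward as they close: fully open they stand 13 mm farther back than shut.
Start: joints at [-1.3, 0.332, -0.065, 1.46, 0.022, 1.35, -0.088], TCP at [0.181, 0.598, 0.231] pointing down, gripper open.
Joint ranges: [-2.6, 2.6], [-0.5, 2.12], [-1.47, 1.34], [0.16, 2.42], [-1.27, 4.41], [0.06, 2.06], [-2.6, 2.6]. Speed limits (rad/s): [2.22, 2.22, 2.79, 2.79, 3.14, 3.14, 3.14].

INTERFACE

Orientations are given as a unit quaternion [x, y, z, w].
In Python, from workcell import manip gives the robot as it stands.
- The arm moves only by the tool jog_arm, never from a script. Its arguments are lists of equal length, an entry for each row: "translation": the shift along the world's x, y, z in mm, a list of three; "turn": the turn about the world's z in degrees. In form: {"translation": [[x, y, z], ...], "turn": [turn, ...]}. A call has 1 to 12 rows; each row is the pose to reach, as a shift and turn from the pose measured when the call began; what a row does not reach only later rows make up. A row lasts 1/12 s, in which the tool goes at most 41.7 mm and 7.16 degrees, less where a joint would pass 70% of its speed; a pose out of reach is approached as far as the arm can. A call with a gripper value outside its range is refused whole. "grip" is the finger opening in mm, from 0 to 85.4, set as the call begins (left out, the last holds). The fingers move at their own pace and stop on an object; "grip_force" is the grip in N (left out, the last holds). Time passes only in rows, so rows that repeat a pose let the fingers close. It gives the time, the measured TCP pose, the force and the opening at its end, in the units of the state.
- manip.get_obs(): the state, without advancing time (a new reading comes with each control period).
- manip.camera(name): name is "scene" or "top" or "wrist"; returns a dict with "frame" (420x560x3 uint8, red, green, blue), "mtx" (3x3 intrinsics, pixels), "k1" (the pictures are not rectified: a ray, as slopes to the right and down, at radius r is drawn at 1 + k1 r^2 times it, then the intrinsics apply), "pose" (4x4, takes a point from camera to world coordinates). Camera axes: x right, y down, z forward; pixel columns grow to the right and rows downward; lengths in m; the calibration is good to about 2 mm. A picture is of the moment at which its call begins. There is no depth.
- manip.hand_in(): hands the job in, once; it reports no verdict.
Trained networks look in a picture, given as the dict that the camera call returned (one of the last four; its "shot" number tells which), for a name from the list of things; names that differ only in an ending like _2 or _b are one class to them, and where a whole thing is asked for, a point or a joint stands for the part that bears it (a point fixed in the world has none). Each returns a list of dicts, best first, with "confidence" (0 to 1); they miss things now and then, are a little off and sometimes report something else, mostly with a low value. They report only what shows in the picture. A call takes as long as a camera call. They do not tell look-alikes from the thing itself.
- manip.outline_of(picture, label): "mask" (420x560 bool, what is visible of it) and "extent" ([left, top, right, bottom] in pixels, round what is visible of it).
- manip.pinpoint(picture, label): "at" ([column, row] in pixels: a listed point, or the origin of a listed thing).
The state is a dict: "clock": time; "joint_pos": joint angles; "joint_velocities": joint speeds; "tau": joint torques, N m; "position": TCP position; "ee_rot": TCP orientation; "ft_force": force on the tool from outside, world axes, zero at the start; "torque": the same for the moment, N m; "grip_width": opening from 0.0 (shut) to 1.0 (fully open).
Only numpy, scipy, OpenCV 4.12 (cv2) and the standard library are available. Lean on these libraries where they do the work, as an engineer would, in place of code of your own. Each camera call takes 0.05 s, during which the arm holds its last target. There are 200 camera calls.

TASK

Take the inspection mirror out of its holder and hold it upright with its silver face over the blue ring in the middle of the viewing station, level with the camera's lens, turned so that the camera sees the orange-banded tube reflected in it. Finish while still holding it there, clear of everything; do not knock the station or its tubes, and leave everything lying about in place.

Things in the scene. Friction and masses are not known exactly. Their poses are not given: they have to be found in the camera images.
- mirror_handle (a point): the inspection mirror, loose, 40 to 90 g, standing upright in its holder. Centre of its green square handle (14 x 14 mm in section, 135 mm long, sides parallel to the mirror's x and y axes); this point is 127.5 mm above the lower edge of the mirror head and the handle reaches 67.5 mm above and below it. z points up the handle, x the way the reflecting face looks.
- mirror_face (a point): centre of the silver reflecting face of the mirror. The head is a black frame 10 mm thick, 36 mm wide, 50 mm tall; the silver is on its +x side only. x points straight out of the face, z up the handle, y along the face's width. It lies 102.5 mm below the handle's centre and 5.5 mm in front (+x) of the handle's axis.
- mirror: the whole mirror, 195 mm tall; origin under the handle's axis at the lower edge of the head, 25 mm below the face centre; axes as at mirror_face.
- holder: grey block, 45 x 62 x 30 mm, fixed to the bench; the mirror's head stands 24 mm deep in its open slot (12 x 38 mm, straight up out of it is free). Origin: centre of the underside; the slot's floor is 6 mm above it.
- lens (a point): centre of the camera's front glass on the viewing station: grey camera (50 mm cube, top 100 mm above the bench) on a post, fixed, that looks level through a black 38 mm barrel at the middle of the station. 75 mm above the bench and 90 mm from the middle. Its x axis points away from the middle, z up.
- spot (a point): the point where the mirror's face belongs: on the camera's axis, 75 mm above the bench, straight above the small blue ring printed in the middle of the station's round white base (212 mm across, 10 mm thick, fixed). x points to the lens, z up. Six wells stand round it on a circle of 85 mm radius, at 60, 90 and 120 degrees either side of the direction to the lens; all hold tubes, tops 136 mm above the bench.
- band (a point): the marker: an orange band, 22 mm tall, round the middle of one of the six tubes (18 mm thick there, blue cap), its centre on the tube's axis, 75 mm above the bench. Which well holds this tube changes from run to run.
- tube_marked: the tube with the orange band; 22 mm across the cap, 126 mm tall, origin at its foot, seated fast in its well. Not to be knocked.
- tube_a: a conical tube, 22 mm across its blue cap, 126 mm tall, without a band, seated fast in one of the wells; origin at its foot. Not to be knocked.
- tube_b: a conical tube, 22 mm across its blue cap, 126 mm tall, without a band, seated fast in one of the wells; origin at its foot. Not to be knocked.
- tube_c: a conical tube, 22 mm across its blue cap, 126 mm tall, without a band, seated fast in one of the wells; origin at its foot. Not to be knocked.
- tube_d: a conical tube, 22 mm across its blue cap, 126 mm tall, without a band, seated fast in one of the wells; origin at its foot. Not to be knocked.
- tube_e: a conical tube, 22 mm across its blue cap, 126 mm tall, without a band, seated fast in one of the wells; origin at its foot. Not to be knocked.
- well_0: square aluminium collar (31 x 31 mm, 50 mm tall) of the station that holds one tube, fixed to the base; seen from above it lies at -120 degrees (counter-clockwise positive) from the direction middle-to-lens, 85 mm from the middle. Origin: centre of its underside, on the base's top. Its x axis is level and is turned -60 degrees from the direction middle-to-lens, so it points midway between the direction to the lens and the direction to this well.
- well_1: square aluminium collar (31 x 31 mm, 50 mm tall) of the station that holds one tube, fixed to the base; seen from above it lies at -90 degrees (counter-clockwise positive) from the direction middle-to-lens, 85 mm from the middle. Origin: centre of its underside, on the base's top. Its x axis is level and is turned -45 degrees from the direction middle-to-lens, so it points midway between the direction to the lens and the direction to this well.
- well_2: square aluminium collar (31 x 31 mm, 50 mm tall) of the station that holds one tube, fixed to the base; seen from above it lies at -60 degrees (counter-clockwise positive) from the direction middle-to-lens, 85 mm from the middle. Origin: centre of its underside, on the base's top. Its x axis is level and is turned -30 degrees from the direction middle-to-lens, so it points midway between the direction to the lens and the direction to this well.
- well_3: square aluminium collar (31 x 31 mm, 50 mm tall) of the station that holds one tube, fixed to the base; seen from above it lies at 60 degrees (counter-clockwise positive) from the direction middle-to-lens, 85 mm from the middle. Origin: centre of its underside, on the base's top. Its x axis is level and is turned 30 degrees from the direction middle-to-lens, so it points midway between the direction to the lens and the direction to this well.
- well_4: square aluminium collar (31 x 31 mm, 50 mm tall) of the station that holds one tube, fixed to the base; seen from above it lies at 90 degrees (counter-clockwise positive) from the direction middle-to-lens, 85 mm from the middle. Origin: centre of its underside, on the base's top. Its x axis is level and is turned 45 degrees from the direction middle-to-lens, so it points midway between the direction to the lens and the direction to this well.
- well_5: square aluminium collar (31 x 31 mm, 50 mm tall) of the station that holds one tube, fixed to the base; seen from above it lies at 120 degrees (counter-clockwise positive) from the direction middle-to-lens, 85 mm from the middle. Origin: centre of its underside, on the base's top. Its x axis is level and is turned 60 degrees from the direction middle-to-lens, so it points midway between the direction to the lens and the direction to this well.
- petri_dish: bystander: clear dish, 78 mm across, 15 mm tall; origin under its centre
- dropper_bottle: bystander: small amber bottle with black dropper cap, 33 mm across, 79 mm tall; origin under its centre
- marker_pen: bystander: white and black felt pen, 139 x 17 x 19 mm; origin under its centre
- pencil: bystander: red pencil, 142 mm long, 7 mm thick; origin under its centre
There are look-alikes about, which are no part of the job. There is more than one size of the holder; the one meant has the size given above.

How it is judged:
On the way, in this order (a step that is already met when the one before it is completed fails the run):
1. the mirror is lifted clear out of its holder, in the fingers (z of mirror in the frame of holder above 0.033 m and contact force between the fingers and mirror above 1 N and contact force between mirror and station below 0.05 N and contact force between mirror and holder below 0.05 N), for 0.1 s.
2. the mirror shows the orange band to the camera (contact force between the fingers and mirror above 1 N and contact force between mirror and station below 0.05 N and contact force between mirror and holder below 0.05 N and horizontal distance between mirror_face and spot below 0.01 m and z of mirror_face in the frame of spot between -0.012 and 0.012 m and angle between mirror_face's own z axis and vertical below 0.09 rad and x of lens in the frame of mirror_face above 0.02 m and ((horizontal distance between band and well_0 below 0.015 m and angle between the x axis of mirror_face and the x axis of well_0, either way round below 0.08 rad) or (horizontal distance between band and well_1 below 0.015 m and angle between the x axis of mirror_face and the x axis of well_1, either way round below 0.08 rad) or (horizontal distance between band and well_2 below 0.015 m and angle between the x axis of mirror_face and the x axis of well_2, either way round below 0.08 rad) or (horizontal distance between band and well_3 below 0.015 m and angle between the x axis of mirror_face and the x axis of well_3, either way round below 0.08 rad) or (horizontal distance between band and well_4 below 0.015 m and angle between the x axis of mirror_face and the x axis of well_4, either way round below 0.08 rad) or (horizontal distance between band and well_5 below 0.015 m and angle between the x axis of mirror_face and the x axis of well_5, either way round below 0.08 rad))), for 0.3 s.
At the end, for the whole second after the job is handed in: Gripped, touching nothing else: face centre within 10 mm sideways and 12 mm in height of the point over the ring at lens height, handle within 5 deg of upright, silver side within 4.5 deg of midway between lens and orange-banded tube; bystanders within 20 mm of their places (all of step 2 and distance of each of petri_dish, dropper_bottle, marker_pen, pencil from where it was at the start of the episode below 0.02 m); the arm keeps its last pose, push and grip.
It fails at once if a tube is knocked (contact force between any of tube_marked, tube_a, tube_b, tube_c, tube_d, tube_e and anything else above 4 N).
It fails at once if something lying about is pushed away (distance of any of petri_dish, dropper_bottle, marker_pen, pencil from where it was at the start of the episode above 0.02 m).
It fails at once if the station is bumped with the mirror or the fingers (contact force between mirror and station above 4 N or contact force between the fingers and station above 10 N).
It also fails if it takes over 38 s, if anything falls off the work surface, if the arm or the gripper's body presses on something with over 40 N, if the wrist force passes 120 N, or if a joint passes its speed limit or range.

## Working session

There is one attempt and no reset: what is moved stays moved. The work goes in short steps, Python scripts to look and compute and a tool call to move; the robot and the scene stay as the last step left them, time stands still between calls to the robot, and variables do not carry over. Pictures are saved under pics/ and viewed, about 8 in all and at most 12, crops included, and the job is handed in when it is done.

Besides the shell and the picture viewer there is one more tool, called after ">>>" in YAML: its name, and indented under it one key for each argument. jog_arm: Moves the arm, as the interface text tells. Its arguments: {"type":"object","properties":{"translation":{"type":"array"},"turn":{"type":"array"},"grip":{"type":"number"},"grip_force":{"type":"number"}},"required":["translation","turn"]}

```bash
mkdir -p pics
cat > h.py <<'E'
import numpy as np, cv2
from workcell import manip
def ray(p,px):
    m=p["mtx"];d=np.array([(px[0]-m[0,2])/m[0,0],(px[1]-m[1,2])/m[1,1]]);u=d.copy()
    for _ in range(20): u=d/(1+p["k1"]*(u@u))
    T=np.array(p["pose"]);r=T[:3,:3]@np.array([u[0],u[1],1]);return T[:3,3],r/np.linalg.norm(r)
def atz(p,px,z):
    o,r=ray(p,px);return o+r*(z-o[2])/r[2]
def tri(obs):
    A=np.zeros((3,3));b=np.zeros(3)
    for p,px in obs:
        o,r=ray(p,px);M=np.eye(3)-np.outer(r,r);A+=M;b+=M@o
    x=np.linalg.solve(A,b)
    return x,[np.linalg.norm((np.eye(3)-np.outer(r,r))@(x-o)) for o,r in [ray(*q) for q in obs]]
def proj(p,X):
    T=np.linalg.inv(np.array(p["pose"]));c=T[:3,:3]@X+T[:3,3];u=c[:2]/c[2];u=u*(1+p["k1"]*(u@u));m=p["mtx"]
    return np.array([m[0,0]*u[0]+m[0,2],m[1,1]*u[1]+m[1,2]])
def save(p,n): cv2.imwrite("pics/"+n,cv2.cvtColor(p["frame"],cv2.COLOR_RGB2BGR))
E
python3 - <<'E'
from h import *
print(manip.hold_point_z, manip.get_obs())
for c in ["scene","top"]:
    p=manip.camera(c);save(p,c+"1.png");print(c,p["pose"][:3,3],p["k1"])
    for l in ["mirror_handle","mirror_face","mirror","holder","lens","spot","band","tube_marked","tube_a","petri_dish","dropper_bottle","marker_pen","pencil"]:
        for d in manip.pinpoint(p,l)[:7]: print(l,np.round(d["at"],1),round(d["confidence"],2))
E
```

```text
0.0187 {'clock': 0.0, 'joint_pos': array([-1.29959588,  0.3329142 , -0.06469069,  1.46098954,  0.02157618,
        1.34992555, -0.08845737]), 'joint_velocities': array([ 9.33871999e-05,  5.47808535e-04,  6.91051842e-04, -6.51496072e-04,
        2.43554495e-05, -6.21276705e-04, -1.39822454e-03]), 'tau': array([ 4.43241233e-04, -6.25419688e+01,  4.94058640e-02, -3.91623831e+01,
        1.61503296e-02,  9.33459814e-03,  1.11198986e-05]), 'position': array([0.18088179, 0.59782672, 0.23046646]), 'ee_rot': array([ 1.46347385e-01,  9.89232960e-01, -7.66251856e-04, -8.63891505e-05]), 'ft_force': array([-0.78928866,  0.00394399,  0.59572405]), 'torque': array([ 0.01574538, -0.0262907 , -0.02799184]), 'grip_width': 1.0010976189258705}
scene [-0.24904701 -0.59626087  0.55927072] 0.014505515181666585
mirror_handle [257.2 221.3] 0.56
mirror_face [262.5 260.2] 0.56
mirror_face [403.4 292.2] 0.55
mirror [260.4 273. ] 0.8
holder [222.2 258.7] 0.63
holder [255.  277.7] 0.61
holder [210.4 207.5] 0.5
holder [403.  291.1] 0.43
lens [417.7 242.2] 0.57
spot [257.5 277.3] 0.67
spot [376.5 243.1] 0.56
band 
[... 368 characters left out ...]
pencil [360.5 247.8] 0.35
top [ 0.33517887 -0.19689831  1.25328214] -0.13379039192997055
mirror_handle [370.5 249. ] 0.58
mirror_handle [287.5 255.9] 0.43
mirror_handle [290.2 252.1] 0.41
mirror_face [289.3 253.5] 0.61
mirror [284.4 256.5] 0.67
holder [248.  251.7] 0.7
holder [287.4 254.1] 0.52
lens [400.4 192.8] 0.61
spot [369.6 211.3] 0.79
band [364.4 187.4] 0.69
band [389.1 239.7] 0.52
tube_marked [383.4 242.9] 0.61
tube_a [368.5 185.3] 0.59
tube_a [342.1 199.3] 0.58
tube_a [394.5 226.7] 0.53
tube_a [350.3 186.9] 0.4
tube_a [402.1 193.7] 0.18
petri_dish [325.6 300.9] 0.6
petri_dish [216.4 211.2] 0.52
dropper_bottle [218.1 210.2] 0.63
marker_pen [188.2 175.6] 0.63
pencil [323.1 146.4] 0.46
```

```bash
ls pics
```

```text
scene1.png
top1.png
```

Run:
```python
import cv2
a=cv2.imread("pics/scene1.png")[180:350,180:450];cv2.imwrite("pics/scene1c.png",cv2.resize(a,None,fx=2.95,fy=2.95,interpolation=cv2.INTER_CUBIC))
a=cv2.imread("pics/top1.png")[130:320,170:430];cv2.imwrite("pics/top1c.png",cv2.resize(a,None,fx=3,fy=3,interpolation=cv2.INTER_CUBIC))
```

```text
(no output)
```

View pics/scene1c.png

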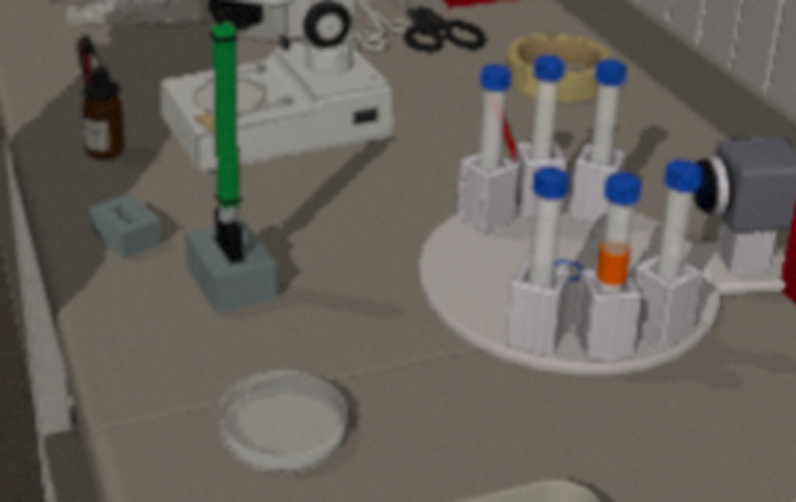

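View pics/top1c.png

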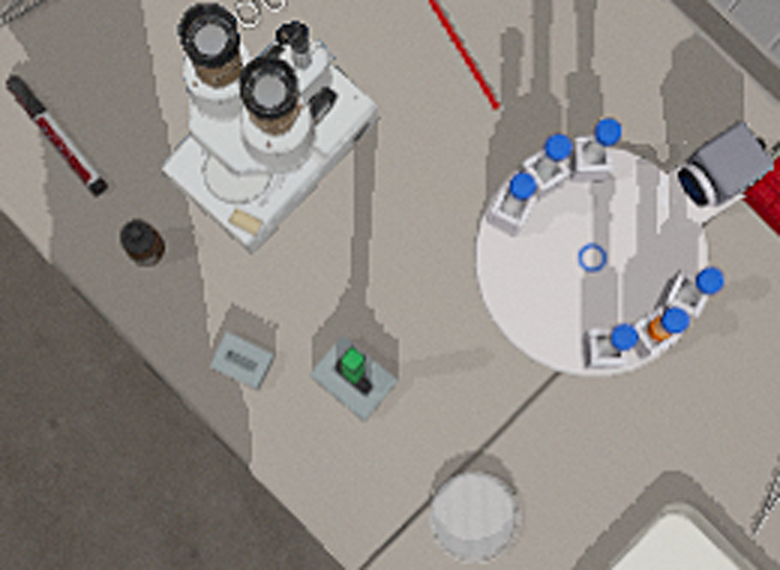

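Run:
```python
from h import *
s=manip.camera("scene");t=manip.camera("top");w=manip.camera("wrist");save(w,"w1.png")
S=lambda x,y:(180+x/2.95,180+y/2.95)
P=lambda x,y:(170+x/3,130+y/3)
print("handle top",tri([(s,S(223,28)),(t,P(352,352))]))
print("ring",atz(t,P(592,257),.01),atz(s,S(568,270),.01))
print("lens",tri([(s,S(708,187)),(t,P(695,190))]))
print("band",atz(t,P(658,328),.085),atz(s,S(613,262),.075))
for q in [(623,336),(675,320),(710,280),(608,132),(558,148),(522,186)]: print("cap",atz(t,P(*q),.136))
for q in [(341,340),(396,380),(367,418),(312,376)]: print("holder corner",atz(t,P(*q),.03))
for q in [(473,515)]: print("petri",atz(t,P(*q),.0))
for q in [(142,243)]: print("bottle",atz(t,P(*q),.079))
print("wrist",w["pose"])
for l in ["holder","mirror_handle","mirror"]:
  for d in manip.outline_of(t,l)[:3]: print(l,d["extent"],d["confidence"])
for X in ([.3,.3,0],[.31,.3,0],[.3,.31,0]): print(proj(t,np.array(X)))
```

```text
handle top (array([ 0.43898878, -0.19112848,  0.19854638]), [np.float64(0.0012747590473403368), np.float64(0.0012747590473402716)])
ring [ 0.54509278 -0.40637159  0.01      ] [ 0.54738804 -0.40642486  0.01      ]
lens (array([ 0.59285674, -0.48608662,  0.07677164]), [np.float64(0.00027048311060482827), np.float64(0.00027048311060479146)])
band [ 0.47239026 -0.44816904  0.085     ] [ 0.4749067  -0.45173857  0.075     ]
cap [ 0.45985825 -0.40874197  0.136     ]
cap [ 0.47290729 -0.45118131  0.136     ]
cap [ 0.50552655 -0.48083217  0.136     ]
cap [ 0.6279782  -0.40096788  0.136     ]
cap [ 0.61410757 -0.35940073  0.136     ]
cap [ 0.58205678 -0.32932512  0.136     ]
holder corner [ 0.46681233 -0.18177395  0.03      ]
holder corner [ 0.43219696 -0.22989925  0.03      ]
holder corner [ 0.39905838 -0.2048741   0.03      ]
holder corner [ 0.43512408 -0.15678994  0.03      ]
petri [ 0.31601563 -0.29881457  0.        ]
bottle [ 0.5431147  -0.01196471  0.079     ]
wrist [[ 2.89353537e-01  9.10066413e-01  2.96738362e-01  1.05166881e-01]
 [ 9.57222292e-01 -2.75060907e-01 -8.98163710e-02  6.21237771e-01]
 [-1.17739522e-04  3.10033259e-01 -9.50725704e-01  3.73037297e-01]
 [ 0.00000000e+00  0.00000000e+00  0.00000000e+00  1.00000000e+00]]
holder [240.6, 243.9, 259.5, 258.4] 0.6
holder [273.8, 242.4, 301.3, 270.7] 0.52
mirror_handle [278.9, 243.8, 296.5, 260.4] 0.5
mirror [211.9, 203.2, 224.2, 217.1] 0.73
[105.33782523 303.75562725]
[105.53202167 300.04011356]
[101.82657742 303.63876392]
```

View pics/w1.png

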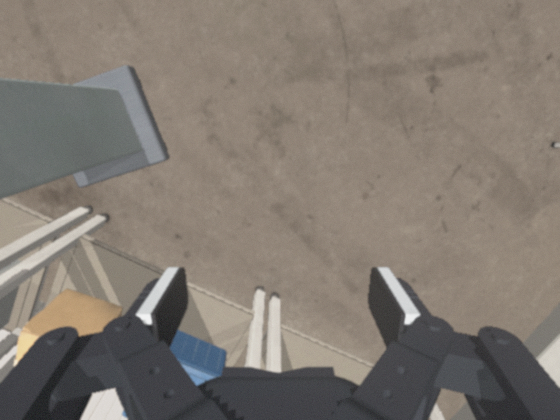

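>>> jog_arm:
  translation:
    - [22,-33,10]
    - [45,-66,20]
    - [67,-99,30]
    - [90,-133,40]
    - [112,-166,50]
    - [134,-199,60]
    - [157,-232,70]
    - [179,-265,80]
    - [202,-299,90]
    - [224,-332,100]
    - [247,-365,110]
    - [269,-398,120]
  turn: [-5,-10,-15,-20,-25,-30,-35,-40,-45,-50,-55,-60]

```text
clock: 2.7
position: [0.4507, 0.1983, 0.3522]
ee_rot: [0.623, 0.782, 0.001, 0.0]
ft_force: [0.9, 0.4, 0.3]
grip_width: 0.999
```

>>> jog_arm:
  translation:
    - [-7,-34,-5]
    - [-14,-68,-10]
    - [-21,-101,-16]
    - [-28,-135,-21]
    - [-36,-169,-26]
    - [-43,-203,-31]
    - [-50,-237,-36]
    - [-57,-270,-42]
    - [-64,-304,-47]
    - [-71,-338,-52]
    - [-71,-338,-52]
  turn: [-5,-10,-15,-20,-25,-30,-35,-40,-45,-50,-50]

```text
clock: 3.62
position: [0.3778, -0.1458, 0.2999]
ee_rot: [0.898, 0.439, 0.001, 0.0]
ft_force: [-0.2, -0.1, 0.5]
grip_width: 0.998
```

Run:
```python
from h import *
w=manip.camera("wrist");save(w,"w2.png");np.save("w2pose.npy",w["pose"])
print(w["pose"][:3,3],manip.get_obs()["position"])
for l in ["mirror_handle","mirror_face","mirror","holder"]:
  for d in manip.pinpoint(w,l)[:3]: print(l,np.round(d["at"],1),round(d["confidence"],2))
for d in manip.outline_of(w,"holder")[:3]: print(d["extent"],d["confidence"])
```

```text
[ 0.42695211 -0.08308103  0.44168077] [ 0.37872965 -0.14273338  0.30017399]
mirror_handle [350.9 190. ] 0.57
mirror_face [335.6 172.2] 0.97
mirror [326.5 167.2] 0.73
mirror [337.7 171.9] 0.35
holder [329.  163.8] 0.83
holder [296.9  97. ] 0.71
[282.3, 77.2, 314.2, 125.5] 0.78
[313.6, 145.6, 349.4, 192.6] 0.7
```

View pics/w2.png

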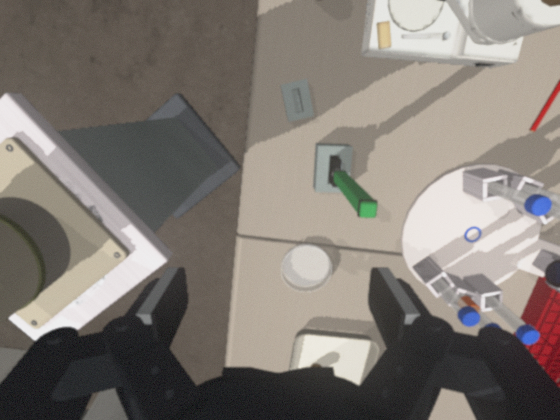

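Run:
```python
import cv2
a=cv2.imread("pics/w2.png")[135:225,300:390];b=cv2.imread("pics/scene1.png")[185:290,230:290]
a=cv2.resize(a,(560,560),interpolation=cv2.INTER_CUBIC);b=cv2.resize(b,(240,560),interpolation=cv2.INTER_CUBIC)
cv2.imwrite("pics/z.png",cv2.hconcat([a,b]))
```

```text
(no output)
```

View pics/z.png

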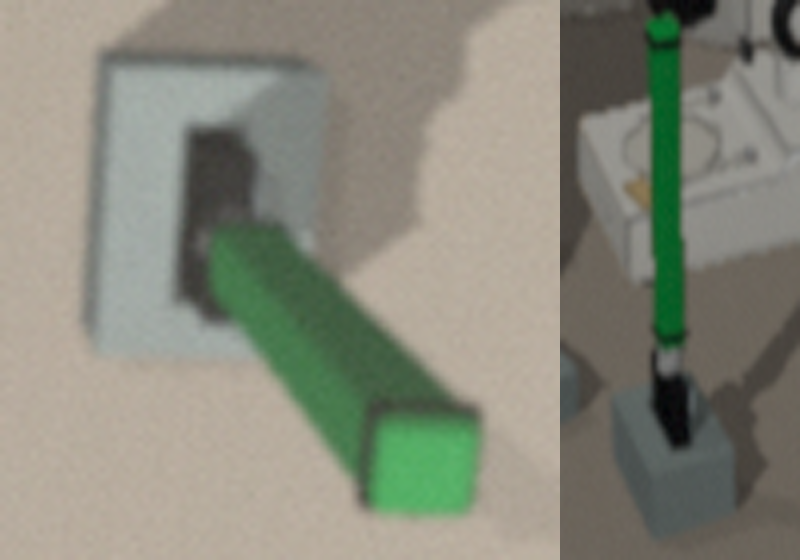

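>>> jog_arm:
  translation:
    - [18,-33,0]
    - [37,-67,0]
    - [56,-100,0]
    - [74,-134,0]
    - [93,-167,0]
    - [93,-167,0]
    - [93,-167,0]
  turn: [0,0,0,0,0,0,0]

```text
clock: 4.5
position: [0.4738, -0.3061, 0.2982]
ee_rot: [0.895, 0.446, -0.003, 0.0]
ft_force: [-0.1, 0.6, 0.9]
grip_width: 1.002
```

Run:
```python
from h import *
w=manip.camera("wrist");save(w,"w3.png")
w2=dict(w);w2["pose"]=np.load("w2pose.npy");np.save("w3pose.npy",w["pose"])
print(w["pose"][:3,3],manip.get_obs()["position"])
n=np.array([-.803,.596,0])
for q in (w2,w):
  for s in (1,-1): print("face pred",s,proj(q,np.array([.4345,-.193,.031])+s*.0055*n), "upper head",proj(q,np.array([.4345,-.193,.045])+s*.0055*n))
for l in ["mirror_handle","mirror_face","mirror","holder","lens","spot","band"]:
  for d in manip.pinpoint(w,l)[:3]: print(l,np.round(d["at"],1),round(d["confidence"],2))
c=proj(w,np.array([.434,-.193,.05])).astype(int);print(c)
y0,x0=max(c[1]-45,0),max(c[0]-50,0)
a=cv2.imread("pics/w3.png");b=cv2.resize(a[y0:y0+90,x0:x0+100],(600,540),interpolation=cv2.INTER_CUBIC);print(x0,y0)
cv2.imwrite("pics/w3c.png",b)
```

```text
[ 0.52291935 -0.24204441  0.43937579] [ 0.47331658 -0.30534146  0.2992568 ]
face pred 1 [329.10741643 170.76911898] upper head [330.81334085 172.94242295]
face pred -1 [337.45541394 170.5952263 ] upper head [339.43639939 172.7628491 ]
face pred 1 [193.61667075 114.69487494] upper head [190.65331918 115.12335012]
face pred -1 [202.40930892 114.59431622] upper head [199.75016607 115.01800942]
mirror_handle [172.1 113.8] 0.61
mirror_face [204.6 112.9] 0.86
mirror [200.6 114. ] 0.97
holder [162.   36.7] 0.82
holder [201.4 114.5] 0.69
lens [439.5 228.3] 0.7
spot [372.2 203.2] 0.85
band [372.1 205.1] 0.65
band [350.2 263.5] 0.59
[193 115]
143 70
```

View pics/w3c.png

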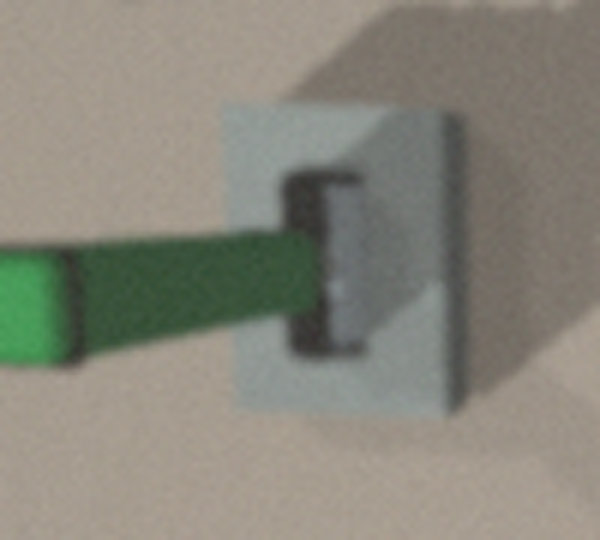

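Run:
```python
from h import *
w=manip.camera("wrist");t=manip.camera("top");w2=dict(w);w2["pose"]=np.load("w2pose.npy");w3=dict(w);w3["pose"]=np.load("w3pose.npy")
A=lambda x,y:(300+x*90/560,135+y*90/560)
B=lambda x,y:(143+x/6,70+y/6)
T=lambda x,y:(170+x/3,130+y/3)
print("handle top",tri([(w2,A(422,462)),(w3,B(25,307))]),tri([(w2,A(422,462)),(w3,B(25,307)),(t,T(352,352))]))
cs=[atz(w3,B(*q),.03)[:2] for q in [(222,103),(443,105),(450,408),(235,408)]];print("holder",np.round(cs,4),np.mean(cs,0))
f=lambda a,b:np.degrees(np.arctan2(*(b-a)[::-1]))
print("short",f(cs[0],cs[1]),f(cs[3],cs[2]),"long",f(cs[0],cs[3]),f(cs[1],cs[2]))
h=[atz(w3,B(*q),z)[:2] for q,z in [((288,178),.03),((290,352),.03),((328,185),.056),((328,350),.056)]];print("slot long",f(h[0],h[1]),"head",f(h[2],h[3]),np.linalg.norm(h[2]-h[3]))
c2=[atz(w2,A(*q),.03)[:2] for q in [(103,60),(327,68),(92,352)]];print("w2 short/long",np.round(c2,4),f(c2[0],c2[1]),f(c2[0],c2[2]))
print("holder h check",tri([(w2,A(103,60)),(w3,B(222,103))]),tri([(w2,A(92,352)),(w3,B(235,408))]))
print("lens",[tri([(t,q),(w3,(439.5,228.3))]) for q in [(400.4,192.8),(402,193)]],"ring",atz(w3,(372.2,203.2),.01),"spot?",atz(w3,(372.2,203.2),.075))
a=cv2.imread("pics/w3.png");cv2.imwrite("pics/w3s.png",cv2.resize(a[130:320,290:500],None,fx=3,fy=3,interpolation=cv2.INTER_CUBIC))
```

```text
handle top (array([ 0.43589688, -0.19302366,  0.19460602]), [np.float64(0.00028835526414785676), np.float64(0.0002883552641477583)]) (array([ 0.43746381, -0.19260036,  0.19702508]), [np.float64(0.0019360876508978122), np.float64(0.00089435365520746), np.float64(0.002375259468100301)])
holder [[ 0.4381 -0.1551]
 [ 0.4737 -0.1827]
 [ 0.4357 -0.2299]
 [ 0.3991 -0.2022]] [ 0.43662948 -0.19250948]
short -37.7798994023155 -37.135976528745935 long -129.62730809825769 -128.83311008584684
slot long -130.94564070500877 head -131.2787172135845 0.031090201662804184
w2 short/long [[ 0.4369 -0.1521]
 [ 0.4727 -0.1819]
 [ 0.3985 -0.2014]] -39.75676801267265 -127.91766677350468
holder h check (array([ 0.43685171, -0.15348194,  0.02284716]), [np.float64(0.0002819260193599695), np.float64(0.00028192601935998594)]) (array([ 0.39839807, -0.20203665,  0.02779057]), [np.float64(2.7831042849032057e-05), np.float64(2.7831042849017515e-05)])
lens [(array([ 0.59530579, -0.48382766,  0.07156134]), [np.float64(1.4359686571441272e-05), np.float64(1.4359686571344371e-05)]), (array([ 0.59719865, -0.49055792,  0.06128342]), [np.float64(0.0001424300022798708), np.float64(0.00014243000228010596)])] ring [ 0.54799665 -0.43121157  0.01      ] spot? [ 0.54420039 -0.40257497  0.075     ]
```

View pics/w3s.png

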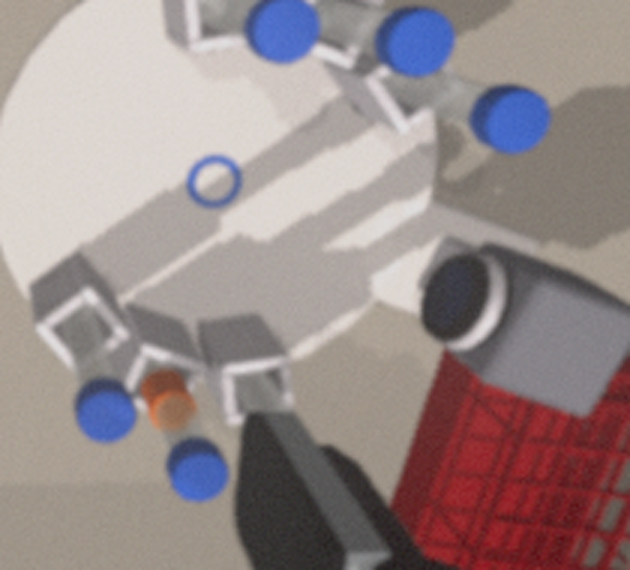

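>>> jog_arm:
  translation:
    - [-12,37,0]
    - [-25,75,0]
    - [-37,112,0]
    - [-37,112,0]
    - [-37,112,-30]
    - [-37,112,-60]
    - [-37,112,-90]
    - [-37,112,-90]
  turn: [-1,-1,-1,-1,-1,-1,-1,-1]

```text
clock: 5.67
position: [0.4336, -0.192, 0.2068]
ee_rot: [0.898, 0.44, -0.001, -0.002]
ft_force: [-1.2, 0.1, -0.0]
grip_width: 0.999
```

Run:
```python
from h import *
w=manip.camera("wrist");save(w,"w4.png");w2=dict(w);w2["pose"]=np.load("w2pose.npy");w3=dict(w);w3["pose"]=np.load("w3pose.npy");t=manip.camera("top")
o=manip.get_obs();q=o["ee_rot"];print(o["position"],"jaw",np.degrees(2*np.arctan2(q[1],q[0]))-90,o["joint_pos"],proj(w,np.array([.4362,-.1928,.2])))
C=lambda x,y:(290+x/3,130+y/3)
D=lambda x,y:(170+x/3,130+y/3)
print("ring",atz(w3,C(214,182),.01))
cp={"m":(198,470),"l":(105,413),"a":(512,118),"b":(417,42),"c":(285,28)}
for k,v in cp.items(): print(k,atz(w3,C(*v),.136))
print("lens",tri([(w3,C(458,298)),(t,D(695,188))]),atz(w3,C(458,298),.075))
f=lambda a,b:np.degrees(np.arctan2(*(b-a)[1::-1]))
print("90pair dir",f(atz(w3,C(198,470),.136),atz(w3,C(417,42),.136)),"60pair",f(atz(w3,C(105,413),.136),atz(w3,C(512,118),.136)))
a=cv2.imread("pics/w4.png");cv2.imwrite("pics/w4c.png",cv2.resize(a[150:420,100:460],None,fx=2,fy=2))
```

```text
[ 0.43582659 -0.19324416  0.21131789] jaw -37.90922232427026 [-0.65283844 -0.03983673  0.97486508  1.90708912  0.03368535  1.25561783
 -0.35038226] [281.8223299  263.00126298]
ring [ 0.5454442  -0.40616308  0.01      ]
m [ 0.47553055 -0.44790368  0.136     ]
l [ 0.46143546 -0.40757623  0.136     ]
a [ 0.62884254 -0.3983599   0.136     ]
b [ 0.61542856 -0.35780917  0.136     ]
c [ 0.58378966 -0.32882336  0.136     ]
lens (array([ 0.59675753, -0.48723258,  0.07171694]), [np.float64(0.0010941824848660674), np.float64(0.0010941824848660511)]) [ 0.59720374 -0.48524679  0.075     ]
90pair dir 32.78158844584424 60pair 3.1511448741989323
```

View pics/w4c.png

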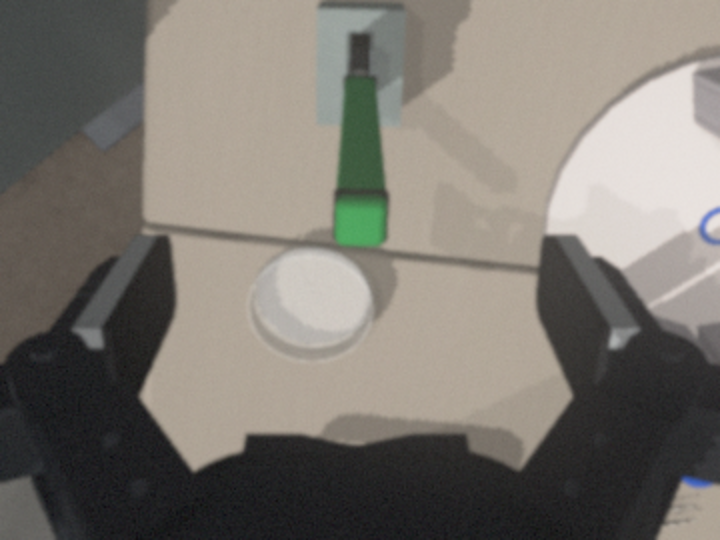

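>>> jog_arm:
  translation:
    - [0,0,-17]
    - [0,0,-34]
    - [0,0,-50]
    - [0,0,-50]
    - [0,0,-50]
  turn: [0,0,0,0,0]

```text
clock: 6.18
position: [0.4365, -0.1935, 0.1628]
ee_rot: [0.898, 0.439, 0.001, 0.001]
ft_force: [0.0, 0.1, 0.6]
grip_width: 0.998
```

>>> jog_arm:
  translation:
    - [0,0,0]
    - [0,0,0]
    - [0,0,0]
    - [0,0,0]
    - [0,0,0]
    - [0,0,0]
    - [0,0,0]
    - [0,0,0]
    - [0,0,0]
    - [0,0,0]
    - [0,0,0]
    - [0,0,0]
  turn: [0,0,0,0,0,0,0,0,0,0,0,0]
  grip: 5
  grip_force: 50

```text
clock: 7.18
position: [0.4363, -0.1933, 0.1631]
ee_rot: [0.899, 0.439, 0.001, 0.0]
ft_force: [-2.2, 1.2, 6.9]
grip_width: 0.16
```

```bash
python3 -c "
from h import *
o=manip.get_obs();q=o['ee_rot'];print(o['clock'],o['position'],np.degrees(2*np.arctan2(q[1],q[0]))-90,q,o['grip_width']*85.4,o['ft_force'],o['joint_pos'])"
```

```text
7.1833 [ 0.43625928 -0.19331645  0.16311006] -37.92375666743397 [8.98501848e-01 4.38968900e-01 8.56020531e-04 3.29175368e-05] 13.701313691243982 [-2.16991384  1.24068384  6.93493344] [-0.63740642  0.04494204  1.00080909  1.96953144 -0.0428293   1.14692182
 -0.28137326]
```

>>> jog_arm:
  translation:
    - [0,0,10]
    - [0,0,25]
    - [0,0,50]
    - [0,0,80]
    - [0,0,110]
    - [0,0,140]
    - [0,0,160]
    - [0,0,160]
    - [0,0,160]
  turn: [0,0,0,0,0,0,0,0,0]

```text
clock: 7.93
position: [0.4366, -0.1936, 0.3241]
ee_rot: [0.899, 0.439, 0.002, 0.0]
ft_force: [-1.4, 0.3, -1.3]
grip_width: 0.159
```

Run:
```python
from h import *
s=manip.camera("scene");save(s,"s2.png");t=manip.camera("top");w=manip.camera("wrist");save(w,"w5.png")
o=manip.get_obs();q=o['ee_rot'];print(o['position'],np.degrees(2*np.arctan2(q[1],q[0]))-90,q,o['grip_width']*85.4,o['ft_force'],o["joint_pos"])
for p in (s,t,w):
  for l in ["mirror_face","mirror"]:
    for d in manip.pinpoint(p,l)[:2]: print(l,np.round(d["at"],1),round(d["confidence"],2))
x,y,z=o["position"]
for p in(s,w): print(proj(p,np.array([x,y,z-.157])),proj(p,np.array([x,y,z-.107])))
c=proj(s,np.array([x,y,z-.09])).astype(int)
a=cv2.imread("pics/s2.png")[c[1]-50:c[1]+40,c[0]-60:c[0]+60]
cv2.imwrite("pics/s2c.png",cv2.resize(a,None,fx=6,fy=6,interpolation=cv2.INTER_CUBIC));print(c)
```

```text
[ 0.43572093 -0.19326352  0.32221948] -37.93350713124201 [ 8.98539466e-01  4.38892578e-01  1.59081336e-04 -3.28337863e-04] 13.257076394423553 [-0.42443597 -0.28860038 -1.0190738 ] [-0.6742728  -0.13421938  0.9259465   1.72350513  0.10671392  1.49966186
 -0.42236909]
mirror_face [261.6 188.5] 0.75
mirror [347.7 224.1] 0.69
mirror [259.3 204.6] 0.58
mirror [324.7 144. ] 0.47
mirror_face [283.8 198.8] 0.85
mirror_face [375.8 261.6] 0.73
mirror [276.2 187.4] 0.83
mirror [254.2 258.1] 0.32
[256.7578372  205.86822714] [256.17297912 182.27339538]
[277.24343014 190.73296343] [277.14252932 206.35991993]
[255 173]
```

View pics/s2c.png

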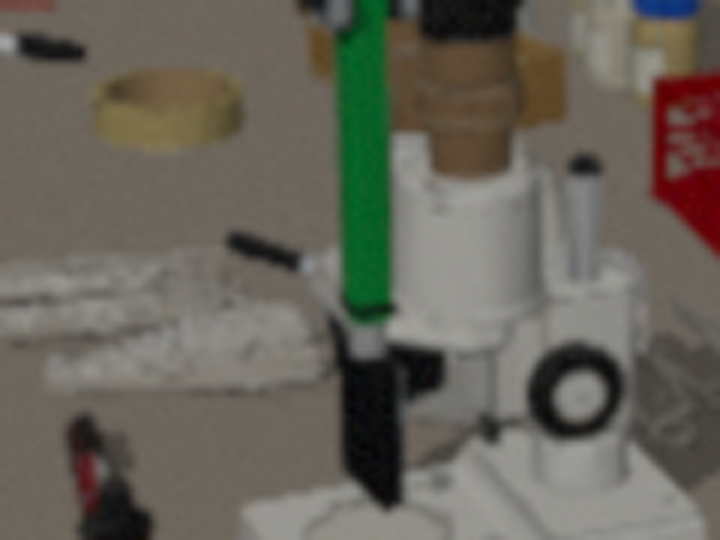

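>>> jog_arm:
  translation:
    - [11,-21,0]
    - [22,-42,0]
    - [33,-62,0]
    - [44,-83,0]
    - [55,-104,0]
    - [66,-125,0]
    - [77,-145,0]
    - [88,-166,0]
    - [99,-187,0]
    - [110,-207,0]
    - [110,-207,0]
    - [110,-207,0]
  turn: [-6.4,-12.8,-19.3,-25.7,-32.1,-38.5,-44.9,-51.4,-57.8,-64.2,-64.2,-64.2]

```text
clock: 9.38
position: [0.5458, -0.4013, 0.3215]
ee_rot: [0.994, -0.106, -0.001, 0.001]
ft_force: [-0.4, 0.1, -0.1]
grip_width: 0.155
```

Run:
```python
from h import *
w=manip.camera("wrist");save(w,"w6.png");t=manip.camera("top");s=manip.camera("scene")
for k in range(3):
  o=manip.get_obs();q=o['ee_rot'];print(o['position'],np.degrees(2*np.arctan2(q[1],q[0]))-90,q,o['grip_width']*85.4,o['ft_force'])
x,y,z=o["position"]
print("ring pred",proj(w,np.array([.5453,-.4063,.01])))
for p in (w,s):
  for l in ["mirror_face","lens","spot","band"]:
    for d in manip.pinpoint(p,l)[:2]: print(l,np.round(d["at"],1),round(d["confidence"],2))
print("face",[proj(p,np.array([x-.0012,y-.0054,z-.132])) for p in (w,s)],"lens",proj(w,np.array([.5953,-.4825,.075])),"band",proj(w,np.array([.474,-.4524,.075])))
cv2.imwrite("pics/w6c.png",cv2.resize(w["frame"][100:360,130:430,::-1],None,fx=2.3,fy=2.3,interpolation=cv2.INTER_CUBIC))
```

```text
[ 0.54614205 -0.39956589  0.32296002] -102.00801329211046 [ 9.94514403e-01 -1.04597990e-01  6.02836231e-04  7.17819103e-06] 13.394822188975558 [-0.10519757  0.14931163 -0.6979015 ]
[ 0.54614205 -0.39956589  0.32296002] -102.00801329211046 [ 9.94514403e-01 -1.04597990e-01  6.02836231e-04  7.17819103e-06] 13.394822188975558 [-0.10519757  0.14931163 -0.6979015 ]
[ 0.54614205 -0.39956589  0.32296002] -102.00801329211046 [ 9.94514403e-01 -1.04597990e-01  6.02836231e-04  7.17819103e-06] 13.394822188975558 [-0.10519757  0.14931163 -0.6979015 ]
ring pred [280.69146966 162.20573361]
mirror_face [283.5 200.8] 0.73
mirror_face [264.9 107. ] 0.28
lens [336.8 118.2] 0.67
lens [160.4  32.3] 0.39
spot [277.9 170.5] 0.72
spot [281.  197.6] 0.43
band [330.6 219. ] 0.9
mirror_face [382.8 192.5] 0.94
mirror_face [361.  293.7] 0.47
lens [414.9 241.1] 0.9
spot [375.6 241.5] 0.79
spot [358.5 249.5] 0.25
band [386.3 266.5] 0.91
face [array([281.50580824, 198.25902338]), array([380.17307173, 193.9731476 ])] lens [335.46201864 117.37577669] band [327.16189324 216.70708579]
```

View pics/w6c.png

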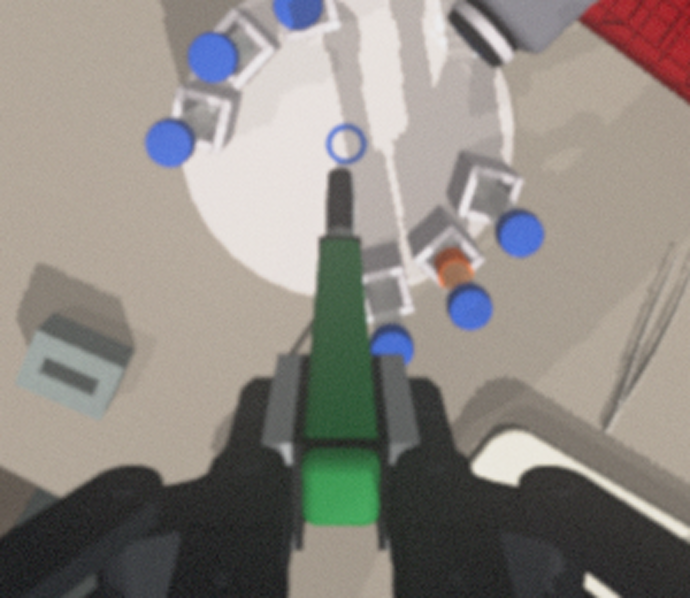

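>>> jog_arm:
  translation:
    - [0,-1,-15]
    - [0,-1,-30]
    - [0,-1,-45]
    - [0,-1,-60]
    - [0,-1,-75]
    - [0,-1,-90]
    - [0,-1,-105]
    - [0,-1,-116]
    - [0,-1,-116]
    - [0,-1,-116]
    - [0,-1,-116]
  turn: [0,0,0,0,0,0,0,0,0,0,0]

```text
clock: 10.85
position: [0.5464, -0.4013, 0.208]
ee_rot: [0.994, -0.105, 0.001, 0.0]
ft_force: [-0.4, -1.1, -0.7]
grip_width: 0.157
```

Run:
```python
from h import *
s=manip.camera("scene");save(s,"s3.png");w=manip.camera("wrist");t=manip.camera("top")
o=manip.get_obs();q=o['ee_rot'];print(o["clock"],o['position'],np.degrees(2*np.arctan2(q[1],q[0]))-90,q,o['grip_width']*85.4,o['ft_force'])
x,y,z=o["position"];F=np.array([x-.0012,y-.0054,z-.132]);S=np.array([.5453,-.4063,.075]);print(F-S)
for n,p in (("s",s),("w",w),("t",t)):
  print(n,"face",proj(p,F),"spot",proj(p,S),"axis bottom",proj(p,np.array([x,y,z-.157])))
  for d in manip.pinpoint(p,"mirror_face")[:2]: print(np.round(d["at"],1),round(d["confidence"],2))
cv2.imwrite("pics/s3c.png",cv2.resize(s["frame"][160:310,310:470,::-1],None,fx=4,fy=4,interpolation=cv2.INTER_CUBIC))
```

```text
11.0 [ 0.54637698 -0.4013375   0.20791404] -102.09998325706165 [ 9.94429469e-01 -1.05396073e-01  1.23901206e-03  4.03691861e-04] 13.457581333183626 [ 1.00544255  0.08555539 -0.5374286 ]
[-0.00012302 -0.0004375   0.00091404]
s face [375.36946604 245.28122133] spot [375.13532145 245.58540679] axis bottom [371.84354611 254.72435468]
[376.5 241.5] 0.84
[376.2 256.8] 0.28
w face [283.56194814 198.38330624] spot [283.04181677 198.07013203] axis bottom [277.42151453 191.18115358]
[286.3 198.3] 0.67
[273. 190.] 0.49
t face [371.69269854 211.36666758] spot [371.45996969 211.38064921] axis bottom [367.97017041 212.57387036]
```

View pics/s3c.png

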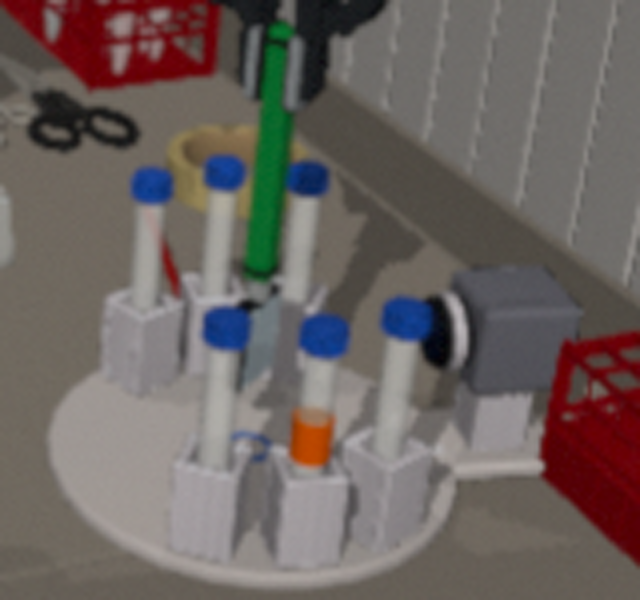

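```bash
python3 -c "
from h import *
print(manip.hand_in())"
```

```text
the job is handed in; nothing more can be done
None
```

I took the mirror out of the larger holder and handed the job in with it held upright over the blue ring. The silver face is turned midway between the lens and the orange-banded tube in well_1. The job took about 11 s of the 38 s allowed.

**Last checks**
- **Position:** from the arm's pose, the face centre is within about 0.5 mm sideways and 1 mm in height of the spot I measured.
- **Direction:** the face points at -102.1°, against a target of about -102.15°. The target comes from the tube caps and the lens position.
- **Grip:** the fingers read 13.5 mm on the 14 mm handle. The wrist force was about 1 N, with no sign of contact.
- **Picture:** the scene camera shows the silver face (376, 242) about 4 pixels above its predicted place, and by eye (375, 244) about 1.5 pixels above. I estimate that as a few millimetres at most. The head stands clear of the station and the tubes.

**Disagreements and gaps**
- My estimates of the holder's angle ranged from -36.6° to -41°. I took -37.9° and relied on the square handle lining up with the jaws.
- In the last top view the network did not find the mirror face, so only the scene and wrist views back up the final position.
- I did not measure the lying objects again at the end.

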